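Index the plaster cast with the worm-drive crank

ROBOT

A 6-joint arm with a two-finger parallel gripper is mounted at the origin on a cart in front of the work surface, level with it; the furniture and walls round the work are solid. World frame = base frame: x ahead of the robot, y to its left, z up, the work surface at z = 0. Lengths are in m, angles in rad, forces in N, time in s.
With the tool pointing down it reaches from about 0.375 to 0.9 m from the base axis. Payload 3.1 kg.
Tool frame: the origin (TCP) lies between the finger pads; the fingertips stand 8 mm ahead of it and the grasp point (between the pads) lies 11 mm behind it; z points along the fingers, y is the line along which they close (so a half turn about z gives the same grasp; the last joint's range is limited). The gripper opens to 87 mm and grips with 3 to 60 N. Pads are 19 mm wide; open, the fingers measure 117 mm over their backs; the gripper's body (75 mm by 190 mm) begins 51 mm behind the grasp point.
Start: joints at [0.924, 0.527, 1.433, -0, 1.181, -0.178], TCP at [0.282, 0.558, 0.231] pointing down, gripper open.
Joint ranges: [-3.08, 3.08], [-0.75, 2.2], [0.22, 2.44], [-1.43, 4.57], [0, 2.65], [-2.85, 2.85]. Speed limits (rad/s): [2.79, 2.79, 3.14, 3.14, 3.14, 3.14].

INTERFACE

Orientations are given as a unit quaternion [x, y, z, w].
In Python, from rig import robot, vision, job gives the robot as it stands.
- The arm moves only by the shell command python3 -m handwheel 'ROWS' [OPENING] [FORCE]. ROWS is JSON, a list of rows, each a list of 4 numbers: the shift along the tool's x, y, z as a fraction of full scale, then the turn about the tool's z as a fraction of full scale. A call has 1 to 20 rows; each row is the pose to reach, as a shift and turn from the pose commanded when the call began, along the tool's axes at that moment, turning the shorter way round; what a row does not reach only later rows make up. Full scale, the value 1, is 300 mm for a shift and 2 pi rad for a turn. A row lasts 1/12 s, in which the tool goes at most 41.7 mm and 7.16 degrees, less where a joint would pass 70% of its speed; a pose out of reach is approached as far as the arm can. A call with a number of a shift or a turn outside -1 to 1 is refused whole. A call with a gripper value outside its range is refused whole. OPENING is the opening in per cent of the stroke, from 0 (shut) to 100 (fully open), set as the call begins (- or left out, the last holds). The fingers move at their own pace and stop on an object; FORCE is the grip in N (left out, the last holds). Time passes only in rows, so rows that repeat a pose let the fingers close. It gives the time, the measured TCP pose, the force, the opening and the grip force at its end, in the units of the state.
- robot.get_obs(): the state, without advancing time (a new reading comes with each control period).
- vision.camera(name): name is "scene" or "top" or "wrist"; returns a dict with "frame" (384x512x3 uint8, red, green, blue), "K" (3x3 intrinsics, pixels), "k1" (the pictures are not rectified: a ray, as slopes to the right and down, at radius r is drawn at 1 + k1 r^2 times it, then the intrinsics apply), "cam_to_world" (4x4, takes a point from camera to world coordinates); the wrist camera has in their place "hand_eye" (4x4, takes a point from camera to tool coordinates, whose origin is the TCP and whose axes are the flange's). Camera axes: x right, y down, z forward; pixel columns grow to the right and rows downward; lengths in m; the calibration is good to about 2 mm. A picture is of the moment at which its call begins: read the wrist's pose just before it. There is no depth.
- job.hand_in(): hands the job in; it is judged then, once.
Trained networks look in the newest picture that a camera, given by its name, has taken for a name from the list of things; names that differ only in an ending like _2 or _b are one class to them, and where a whole thing is asked for, a point or a joint stands for the part that bears it (a point fixed in the world has none). Each returns a list of dicts, best first, with "conf" (0 to 1); they miss things now and then, are a little off and sometimes report something else, mostly with a low value. They report only what shows in the picture. A call takes as long as a camera call.
- vision.look_for(camera, label): "point" ([row, column] in pixels, amid what is visible of it).
- vision.outline_of(camera, label): "mask" (384x512 bool, what is visible of it) and "point" ([row, column] in pixels, amid what is visible of it).
The state is a dict: "time": time; "q": joint angles; "joint_velocities": joint speeds; "joint_torque": joint torques, N m; "position": TCP position; "tool_rot": TCP orientation; "ft_force": force on the tool from outside, world axes, zero at the start; "moment": the same for the moment, N m; "grip_width": finger opening in m; "grip_force": force on a finger pad.
Only numpy, scipy, OpenCV 4.12 (cv2) and the standard library are available. Lean on these libraries where they do the work, as an engineer would, in place of code of your own. Each camera call takes 0.05 s, during which the arm holds its last target. There are 200 camera calls.

TASK

Two equal worm-drive indexing tables stand on the bench: wind the crank of the one that carries the plaster dental cast clockwise (seen from above) until the dark bar on its round table stands at the fixed pointer, then let go. Do not turn the crank of the other table, which carries the crucible.

Things in the scene. Friction and masses are not known exactly. Their poses are not given: they have to be found in the camera images.
- cast_knob (a point): Centre (half-way up) of the black upright round crank knob, 16 mm across, 48 mm tall, on the stage with the white plaster dental cast. It spins freely on its pin: a gripper holding it may keep its own heading while it carries it round a level circle of radius 35 mm about cast_axis. The flat crank arm is 24 mm below this point, the cast's top 14 mm below. About 2 N turns it; it stays as left
- cast_axis (a point): Point on the crank's upright axis, at the height of the knob's centre (104 mm above the bench). The grey stage (200x120 mm, fixed, turned up to 17 degrees) has the crank at its end nearer the robot; the table's axis lies 105 mm behind the crank's. Clockwise turns of the crank, seen from above, turn the table clockwise, 30 degrees (0.524 rad) a turn, with no play
- cast_table (a joint): Angle (rad) of the round aluminium table (100 mm across, top 54 mm above the bench) under the cast, growing clockwise seen from above; 0 when its dark raised radial bar (6x21 mm) stands at the fixed dark pointer on the stage's right-hand side. Starts about one 45 degree division short, at -1.0 to -0.58, so 1.1 to 1.9 clockwise turns of the crank are needed
- spare_knob (a point): Centre of the same knob on the other, equal stage, whose table carries a brown clay crucible: leave it where it is. The two stages may have exchanged places

How it is judged:
By the outcome, as a careful person would: the job done as asked, in the order asked, and still so for the second after the job is handed in, with the robot touching nothing.
It also fails if it takes over 48 s, if anything falls off the work surface, if the arm or the gripper's body presses on something with over 40 N, if the wrist force passes 120 N, or if a joint passes its speed limit or range.

## Working session

There is one attempt and no reset: what is moved stays moved. The work goes in short steps, Python scripts to look and compute and a shell command to move; the robot and the scene stay as the last step left them, time stands still between calls to the robot, and variables do not carry over. Pictures are saved under pics/ and viewed, at most 10 in all, crops included, and the job is handed in when it is done.

```bash
mkdir -p pics; ls
cat > h.py <<'E'
import numpy as np, cv2
from rig import robot, vision, job
from scipy.spatial.transform import Rotation as R
def ray(c,rc,T=None):
    T=c["cam_to_world"] if T is None else T
    K=np.array(c["K"]); k=c["k1"]; D=np.array([k,0,0,0,0.])
    p=cv2.undistortPoints(np.array([[[rc[1],rc[0]]]],float),K,D)[0,0]
    T=np.array(T); d=T[:3,:3]@[p[0],p[1],1]; return T[:3,3],d
def onz(c,rc,z,T=None):
    o,d=ray(c,rc,T); return o+d*(z-o[2])/d[2]
def proj(c,P,T=None):
    T=np.array(c["cam_to_world"] if T is None else T); Ti=np.linalg.inv(T)
    x=cv2.projectPoints(np.atleast_2d(P).astype(float),cv2.Rodrigues(Ti[:3,:3])[0],Ti[:3,3],np.array(c["K"]),np.array([c["k1"],0,0,0,0.]))[0][:,0]
    return x[:,::-1]
def wristT(c,o):
    T=np.eye(4);T[:3,:3]=R.from_quat(o["tool_rot"]).as_matrix();T[:3,3]=o["position"];return T@np.array(c["hand_eye"])
E
python3 - <<'E'
from h import *
for n in("scene","top"):
    c=vision.camera(n); cv2.imwrite(f"pics/{n}0.png",c["frame"][...,::-1])
    print(n,np.array(c["cam_to_world"])[:3,3].round(3),c["K"][0][0])
    for l,z in(("cast_knob",.104),("spare_knob",.104),("cast_table",.054),("cast_axis",.08)):
        for m in vision.look_for(n,l)[:3]: print(l,np.round(m["point"],1),round(m["conf"],2),onz(c,m["point"],z).round(4))
o=robot.get_obs();print(o["time"],o["position"],R.from_quat(o["tool_rot"]).as_matrix().round(3),o["grip_width"])
E
```

```text
pics
scene [ 0.011 -0.534  0.693] 468.3483890606829
cast_knob [191.4 203.8] 0.71 [ 0.5251 -0.0603  0.104 ]
spare_knob [268.2 287.4] 0.78 [ 0.4512 -0.2948  0.104 ]
cast_table [177.9 224.1] 0.85 [ 0.629  -0.0282  0.054 ]
cast_axis [197.2 216.5] 0.9 [ 0.5464 -0.0733  0.08  ]
top [ 0.488 -0.143  0.948] 370.27783876262504
spare_knob [233.4 309.4] 0.45 [ 0.4528 -0.2994  0.104 ]
cast_table [151.5 193.9] 0.94 [ 0.6436 -0.024   0.054 ]
cast_axis [177.2 197.9] 0.64 [ 0.5782 -0.039   0.08  ]
0.5 [0.28179514 0.5578339  0.23050851] [[-0.893  0.451 -0.   ]
 [ 0.451  0.893 -0.   ]
 [ 0.    -0.    -1.   ]] 0.08722603883543839
```

View pics/scene0.png

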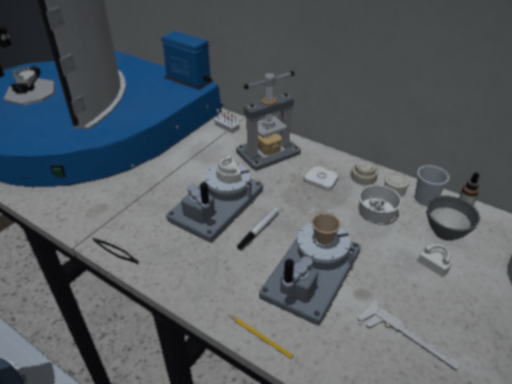

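View pics/top0.png

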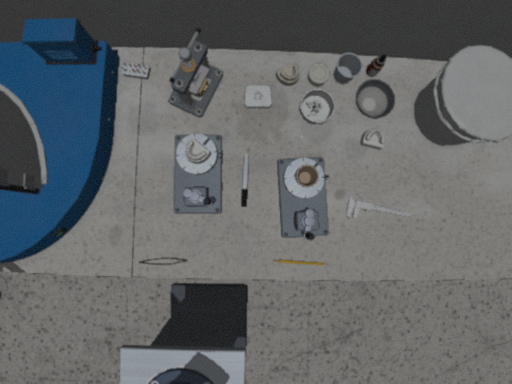

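The cast stage is the left one in both views (scene knob about (191,204); top knob about (201,208)). The crucible stage is on the right. I'll zoom in on the cast stage.

Run:
```python
from h import *
a=cv2.imread("pics/top0.png")[125:220,165:235]; b=cv2.imread("pics/scene0.png")[145:245,160:270]
a=cv2.resize(a,None,fx=5.5,fy=5.5,interpolation=2); b=cv2.resize(b,None,fx=3.7,fy=3.7,interpolation=2)
h=max(a.shape[0],b.shape[0]); f=lambda i:cv2.copyMakeBorder(i,0,h-i.shape[0],0,0,0)
cv2.imwrite("pics/crop0.png",np.hstack([f(a),f(b)]))
```

```text
(no output)
```

View pics/crop0.png

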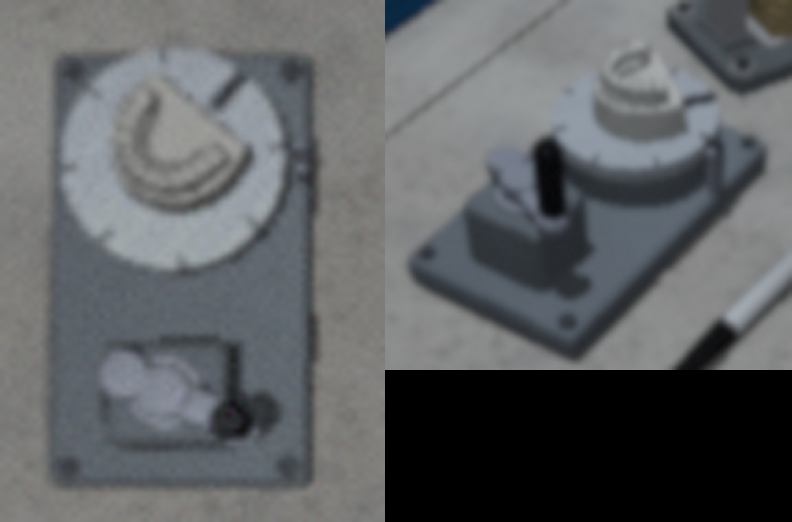

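Run:
```python
from h import *
from scipy.optimize import least_squares
s=vision.camera("scene");t=vision.camera("top")
for n,p,z in(("col front",(128,85),.06),("col right",(90,122),.06),("blue front",(176,60),.05),("blue frontL",(178,5),.05)): print(n,onz(s,p,z).round(3))
for n,p,z in(("blue bottom",(260,2),.05),("blue right",(190,100),.05),("col edge",(190,42),.3),("col edge top",(100,20),.3)): print(n,onz(t,p,z).round(3))
# stage corners (screws) top crop px -> full ; height ~0.015
f=lambda x,y:(125+(y+.5)/5.5-.5,165+(x+.5)/5.5-.5); g=lambda x,y:(145+(y+.5)/3.7-.5,160+(x-385+.5)/3.7-.5)
for n,p in(("TL",(53,55)),("TR",(314,57)),("BL",(52,485)),("BR",(311,485))): print(n,onz(t,f(*p),.014).round(4))
tc=onz(t,f(173,158),.054);bar=onz(t,f(229,92),.056);print("table",tc,"bar",bar,"ptr",onz(t,f(304,170),.05))
ax=onz(t,f(170,382),.080);kt=onz(t,f(233,416),.128);print("axis",ax,"knobtop",kt)
st=onz(s,g(547,143),.128);print("scene knobtop",st,onz(s,g(638,120),.054))
```

```text
col front [0.587 0.377 0.06 ]
col right [0.778 0.446 0.06 ]
blue front [0.434 0.283 0.05 ]
blue frontL [0.359 0.381 0.05 ]
blue bottom [0.365 0.447 0.05 ]
blue right [0.545 0.203 0.05 ]
col edge [0.526 0.213 0.3  ]
col edge top [0.691 0.27  0.3  ]
TL [0.6932 0.0333 0.014 ]
TR [ 0.6952 -0.0881  0.014 ]
BL [0.494  0.0259 0.014 ]
BR [ 0.4967 -0.0923  0.014 ]
table [ 0.63928694 -0.02936583  0.054     ] bar [ 0.66915442 -0.05333916  0.056     ] ptr [ 0.635983   -0.08722596  0.05      ]
axis [ 0.53848507 -0.03468033  0.08      ] knobtop [ 0.52260402 -0.06637722  0.128     ]
scene knobtop [ 0.5223146  -0.06396657  0.128     ] [ 0.63605199 -0.03349228  0.054     ]
```

The top view shows the table axis at about (0.638,-0.031) and the crank axis at about (0.538,-0.035). The knob top is at about (0.5225,-0.065), and the bar needs about 50° clockwise. First I'll move clear of the blue machine.

```bash
python3 -m handwheel '[[-0.05,-0.09,-0.03,0],[-0.1,-0.18,-0.06,0],[-0.17,-0.29,-0.1,0],[-0.23,-0.4,-0.1,0],[-0.3,-0.52,-0.1,0],[-0.37,-0.64,-0.1,0],[-0.43,-0.74,-0.1,0],[-0.49,-0.84,-0.1,0],[-0.52,-0.89,-0.1,0],[-0.52,-0.89,-0.1,0]]' 100
python3 - <<'E'
from h import *
o=robot.get_obs();Rm=R.from_quat(o["tool_rot"]).as_matrix()
print(o["time"],o["position"],o["q"],"shift",(Rm.T@(np.array([.475,-.06,.25])-o["position"])/.3).round(3)); print(vision.camera("wrist")["hand_eye"])
E
```

```text
time: 1.43
position: [0.3001, 0.2464, 0.2607]
tool_rot: [0.234, 0.972, -0.001, -0.0]
ft_force: [0.4, 0.9, -0.5]
grip_width: 0.0867
grip_force: 0.0
1.4333 [0.30006415 0.2464375  0.26069234] [ 3.98444045e-01  1.57911907e-01  1.94383477e+00 -1.11939696e-03
  1.04082869e+00 -7.00126818e-01] shift [-0.984 -0.645  0.037]
[[-2.31219506e-03 -9.64263605e-01 -2.64934622e-01  7.17396999e-02]
 [ 9.99997133e-01 -2.39454957e-03 -1.21216150e-05  4.88340811e-04]
 [-6.22710651e-04 -2.64933890e-01  9.64266377e-01 -1.54277521e-01]
 [ 0.00000000e+00  0.00000000e+00  0.00000000e+00  1.00000000e+00]]
```

```bash
python3 -m handwheel '[[-0.1,-0.065,0,0],[-0.2,-0.13,0,-0.01],[-0.31,-0.2,0,-0.025],[-0.42,-0.275,0,-0.04],[-0.53,-0.35,0,-0.055],[-0.64,-0.42,0,-0.07],[-0.75,-0.49,0,-0.075],[-0.86,-0.56,0.02,-0.075],[-0.94,-0.62,0.03,-0.075],[-0.98,-0.645,0.04,-0.075],[-0.98,-0.645,0.04,-0.075],[-0.98,-0.645,0.04,-0.075]]' 60
cat > look.py <<'E'
from h import *
import sys
o=robot.get_obs();c=vision.camera("wrist");T=wristT(c,o)
cv2.imwrite(f"pics/{sys.argv[1]}.png",c["frame"][...,::-1])
print(o["time"],np.round(o["position"],4),np.round(R.from_quat(o["tool_rot"]).as_matrix()[:,1],3))
for l,z in(("cast_knob",.104),("cast_axis",.08),("cast_table",.054)):
    for m in vision.outline_of("wrist",l)[:2]:
        ys,xs=np.nonzero(m["mask"]);print(l,np.round(m["point"],1),round(m["conf"],2),onz(c,m["point"],z,T).round(4),"bbox r",ys.min(),ys.max(),"c",xs.min(),xs.max())
E
python3 look.py w1
```

```text
time: 2.48
position: [0.4757, -0.0551, 0.248]
tool_rot: [-0.002, 1.0, 0.001, -0.001]
ft_force: [0.4, 0.0, -0.3]
grip_width: 0.0522
grip_force: 0.0
2.4833 [ 0.4757 -0.0551  0.248 ] [-0.003  1.     0.002]
cast_knob [217.5 250.4] 0.59 [ 0.5242 -0.0623  0.104 ] bbox r 204 230 c 242 256
cast_knob [216.5 271.1] 0.44 [ 0.523  -0.0396  0.104 ] bbox r 172 293 c 231 318
cast_axis [215.6 272.3] 0.83 [ 0.5314 -0.0369  0.08  ] bbox r 171 294 c 231 318
cast_table [278.7 274.7] 0.62 [ 0.6339 -0.0308  0.054 ] bbox r 267 293 c 241 312
```

View pics/w1.png

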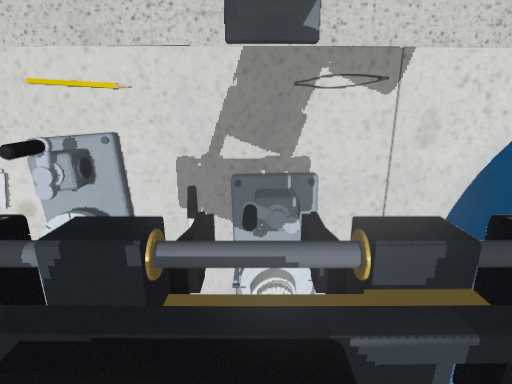

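The wrist view shows the cast stage at centre with its knob around (217,250). The crucible stage is at the left of this flipped view, well clear. I'll move above the knob and check.

```bash
python3 -m handwheel '[[-0.05,-0.01,0.07,0],[-0.1,-0.02,0.15,0],[-0.15,-0.03,0.22,0],[-0.158,-0.031,0.28,0],[-0.158,-0.031,0.293,0],[-0.158,-0.031,0.293,0],[-0.158,-0.031,0.293,0],[-0.158,-0.031,0.293,0],[-0.158,-0.031,0.293,0]]' ; python3 look.py w2
```

```text
time: 3.43
position: [0.5236, -0.0651, 0.1621]
tool_rot: [-0.002, 1.0, -0.0, 0.001]
ft_force: [0.2, -0.2, 0.4]
grip_width: 0.0519
grip_force: 0.0
3.4333 [ 0.5236 -0.0651  0.1621] [-0.004  1.    -0.001]
cast_knob [199.9 260. ] 0.55 [ 0.5232 -0.0631  0.104 ] bbox r 184 219 c 249 270
cast_axis [196.4 282.3] 0.73 [ 0.5281 -0.0438  0.08  ] bbox r 145 293 c 233 347
cast_table [278.5 278.1] 0.94 [ 0.6255 -0.0436  0.054 ] bbox r 268 295 c 245 315
```

View pics/w2.png

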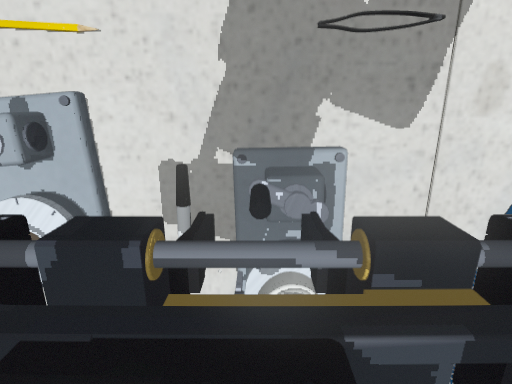

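The knob (rows 184–219, cols 249–270) lies between the fingers. I'll lower and grip.

```bash
python3 -m handwheel '[[0,0.004,0.05,0],[0,0.004,0.1,0],[0,0.004,0.15,0],[0,0.004,0.19,0],[0,0.004,0.213,0],[0,0.004,0.213,0],[0,0.004,0.213,0]]' && python3 -m handwheel '[[0,0,0,0],[0,0,0,0],[0,0,0,0],[0,0,0,0],[0,0,0,0],[0,0,0,0],[0,0,0,0],[0,0,0,0]]' 0 15
```

```text
time: 4.22
position: [0.5233, -0.0641, 0.0968]
tool_rot: [-0.002, 1.0, 0.0, -0.0]
ft_force: [-0.2, -0.6, 0.7]
grip_width: 0.052
grip_force: 0.0
time: 4.88
position: [0.5233, -0.0636, 0.0969]
tool_rot: [-0.002, 1.0, 0.0, 0.0]
ft_force: [-0.4, 2.8, 1.2]
grip_width: 0.0153
grip_force: 15.0
```

Gripped, with the width at 15 mm. Next is a first quarter turn clockwise, to refine the axis by force and position.

```bash
cat > circ.py <<'E'
import sys,numpy as np
ax,ay,x0,y0,tot,st=map(float,sys.argv[1:])  # axis, commanded start, total cw deg, step
r0=np.arctan2(y0-ay,x0-ax)
for a in np.arange(st,tot+.1,st):
    t=r0-np.radians(a);p=np.array([ax+.035*np.cos(t)-x0,ay+.035*np.sin(t)-y0])/.3
    print(f"[{-p[0]:.3f},{p[1]:.3f},0,0]",end=",")
print()
E
python3 circ.py .5396 -.0326 .5233 -.0636 90 10
```

```text
[0.017,0.011,0,0],[0.032,0.025,0,0],[0.044,0.041,0,0],[0.054,0.059,0,0],[0.060,0.079,0,0],[0.062,0.099,0,0],[0.061,0.119,0,0],[0.057,0.139,0,0],[0.049,0.158,0,0],
```

```bash
python3 -m handwheel '[[0.017,0.011,0,0],[0.032,0.025,0,0],[0.044,0.041,0,0],[0.054,0.059,0,0],[0.054,0.059,0,0],[0.054,0.059,0,0]]'; python3 circ.py .5396 -.0326 .5071 -.0459 50 10;python3 circ.py .5396 -.0326 .5233 -.0636 40 40
```

```text
time: 5.38
position: [0.5045, -0.0454, 0.0968]
tool_rot: [-0.002, 1.0, 0.001, -0.002]
ft_force: [-4.9, -0.4, 6.8]
grip_width: 0.0154
grip_force: 15.0
[0.006,0.020,0,0],[0.008,0.040,0,0],[0.007,0.060,0,0],[0.003,0.080,0,0],[-0.005,0.099,0,0],
[0.054,0.059,0,0],
```

```bash
python3 circ.py .537 -.0315 .5071 -.0459 60 10
```

```text
[0.013,0.016,0,0],[0.016,0.036,0,0],[0.017,0.057,0,0],[0.013,0.077,0,0],[0.007,0.096,0,0],[-0.003,0.114,0,0],
```

```bash
python3 -m handwheel '[[0.013,0.016,0,0],[0.016,0.036,0,0],[0.017,0.057,0,0],[0.013,0.077,0,0],[0.007,0.096,0,0],[-0.003,0.114,0,0],[-0.003,0.114,0,0],[-0.003,0.114,0,0]]'; python3 circ.py .537 -.0315 .508 -.0117 80 10
```

```text
time: 6.05
position: [0.508, -0.0105, 0.0968]
tool_rot: [-0.002, 1.0, 0.001, 0.0]
ft_force: [-2.1, 3.4, 5.1]
grip_width: 0.0151
grip_force: 15.0
[-0.013,0.016,0,0],[-0.029,0.029,0,0],[-0.046,0.039,0,0],[-0.065,0.046,0,0],[-0.085,0.050,0,0],[-0.105,0.050,0,0],[-0.126,0.047,0,0],[-0.145,0.040,0,0],
```

```bash
python3 circ.py .5365 -.031 .508 -.0117 80 10
```

```text
[-0.011,0.017,0,0],[-0.027,0.030,0,0],[-0.044,0.041,0,0],[-0.063,0.048,0,0],[-0.083,0.052,0,0],[-0.103,0.052,0,0],[-0.123,0.049,0,0],[-0.143,0.042,0,0],
```

```bash
python3 -m handwheel '[[-0.011,0.017,0,0],[-0.027,0.030,0,0],[-0.044,0.041,0,0],[-0.063,0.048,0,0],[-0.083,0.052,0,0],[-0.103,0.052,0,0],[-0.123,0.049,0,0],[-0.143,0.042,0,0],[-0.143,0.042,0,0],[-0.143,0.042,0,0]]'; python3 circ.py .5365 -.031 .5509 0.0009 120 10
```

```text
time: 6.88
position: [0.5523, 0.0003, 0.0969]
tool_rot: [-0.002, 1.0, -0.0, 0.002]
ft_force: [1.2, -2.3, 2.9]
grip_width: 0.0155
grip_force: 15.0
[-0.018,-0.010,0,0],[-0.033,-0.023,0,0],[-0.047,-0.038,0,0],[-0.057,-0.056,0,0],[-0.064,-0.075,0,0],[-0.068,-0.095,0,0],[-0.068,-0.115,0,0],[-0.065,-0.135,0,0],[-0.058,-0.154,0,0],[-0.048,-0.172,0,0],[-0.036,-0.188,0,0],[-0.020,-0.201,0,0],
```

```bash
python3 -m handwheel '[[-0.018,-0.010,0,0],[-0.033,-0.023,0,0],[-0.047,-0.038,0,0],[-0.057,-0.056,0,0],[-0.064,-0.075,0,0],[-0.068,-0.095,0,0],[-0.068,-0.115,0,0],[-0.065,-0.135,0,0],[-0.058,-0.154,0,0],[-0.048,-0.172,0,0],[-0.036,-0.188,0,0],[-0.020,-0.201,0,0],[-0.020,-0.201,0,0],[-0.020,-0.201,0,0]]'
cat > est.py <<'E'
from h import *
import sys
o=robot.get_obs();p=np.array(o["position"]);print(o["time"],"knob ang",np.degrees(np.arctan2(p[1]+.031,p[0]-.5365)).round(1))
f=[vision.camera("top")["frame"] for _ in range(6)];s=[vision.camera("scene")["frame"] for _ in range(4)]
a=np.mean(f,0)[125:195,165:235];b=np.mean(s,0)[145:215,190:260]
z=lambda i:cv2.resize(i[...,::-1].clip(0,255).astype(np.uint8),(400,400),interpolation=2)
cv2.imwrite(f"pics/{sys.argv[1]}.png",np.hstack([z(a),z(b)]))
E
python3 est.py e1; python3 circ.py .5365 -.031 .5569 -.0594 60 10
```

```text
time: 8.05
position: [0.5555, -0.0604, 0.0968]
tool_rot: [-0.002, 1.0, -0.0, -0.001]
ft_force: [-1.7, -0.7, 6.2]
grip_width: 0.0156
grip_force: 15.0
8.05 knob ang -57.1
[0.017,-0.010,0,0],[0.036,-0.018,0,0],[0.056,-0.021,0,0],[0.077,-0.022,0,0],[0.097,-0.018,0,0],[0.116,-0.012,0,0],
```

View pics/e1.png

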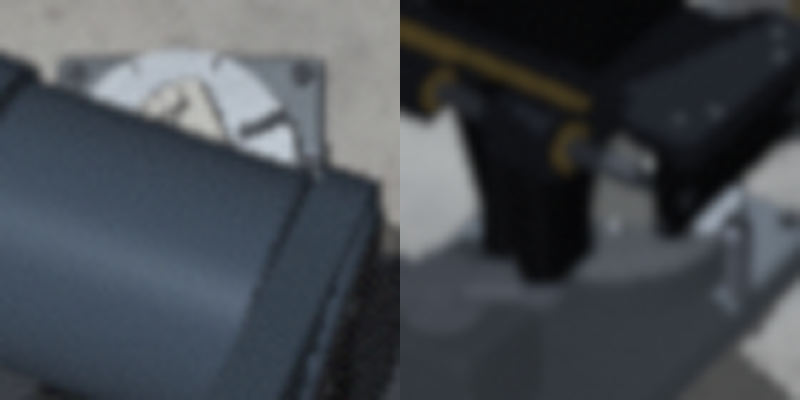

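The bar has moved about 25° as predicted, to about (265,125) in the left crop, with roughly 24° left (about 285° of crank). I'll continue 240°, then look.

```bash
python3 circ.py .5365 -.031 .5569 -.0594 240 12
```

```text
[0.021,-0.012,0,0],[0.044,-0.020,0,0],[0.069,-0.022,0,0],[0.093,-0.019,0,0],[0.116,-0.012,0,0],[0.137,0.001,0,0],[0.155,0.017,0,0],[0.169,0.037,0,0],[0.179,0.059,0,0],[0.184,0.083,0,0],[0.184,0.107,0,0],[0.179,0.131,0,0],[0.169,0.154,0,0],[0.154,0.173,0,0],[0.136,0.189,0,0],[0.115,0.202,0,0],[0.092,0.209,0,0],[0.067,0.211,0,0],[0.043,0.209,0,0],[0.020,0.201,0,0],
```

```bash
python3 -m handwheel '[[0.021,-0.012,0,0],[0.044,-0.020,0,0],[0.069,-0.022,0,0],[0.093,-0.019,0,0],[0.116,-0.012,0,0],[0.137,0.001,0,0],[0.155,0.017,0,0],[0.169,0.037,0,0],[0.179,0.059,0,0],[0.184,0.083,0,0],[0.184,0.107,0,0],[0.179,0.131,0,0],[0.169,0.154,0,0],[0.154,0.173,0,0],[0.136,0.189,0,0],[0.115,0.202,0,0],[0.092,0.209,0,0],[0.067,0.211,0,0],[0.043,0.209,0,0],[0.020,0.201,0,0]]'
```

```text
time: 10.22
position: [0.5489, 0.0018, 0.0967]
tool_rot: [-0.002, 1.0, 0.001, -0.003]
ft_force: [-2.6, -1.1, 7.6]
grip_width: 0.0156
grip_force: 15.0
```

```bash
python3 -m handwheel '[[0,0,0,0],[0,0,0,0],[0,0,0,0],[0,0,0,0],[0,0,-0.07,0],[0,0,-0.17,0],[0,0,-0.29,0],[0,0,-0.41,0],[-0.1,-0.03,-0.5,0],[-0.22,-0.07,-0.52,0],[-0.33,-0.1,-0.52,0],[-0.367,-0.1,-0.52,0],[-0.367,-0.1,-0.52,0],[-0.367,-0.1,-0.52,0]]' 60; python3 look.py w3
```

```text
time: 11.38
position: [0.6596, -0.0286, 0.2514]
tool_rot: [-0.002, 1.0, 0.001, -0.002]
ft_force: [-0.0, 0.5, -0.9]
grip_width: 0.0522
grip_force: 0.0
11.3833 [ 0.6596 -0.0286  0.2514] [-0.003  1.     0.001]
cast_knob [ 62.6 291.6] 0.68 [0.5485 0.0048 0.104 ] bbox r 53 75 c 279 299
cast_axis [105.5 254.4] 0.67 [ 0.5889 -0.0315  0.08  ] bbox r 27 188 c 206 304
cast_table [145.2 257.2] 0.67 [ 0.6354 -0.0284  0.054 ] bbox r 108 188 c 217 298
```

View pics/w3.png

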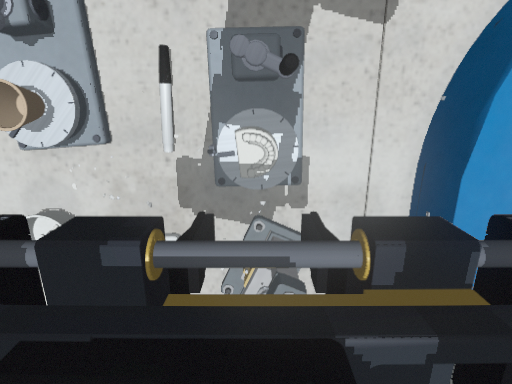

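The wrist view shows the table at about (147,257), the bar at about (154,225), the pointer at about (151,211) and the knob at (62,290). I'll rectify it on the table plane.

```bash
cat > ortho.py <<'E'
from h import *
import sys
o=robot.get_obs();F=[];
for _ in range(6): c=vision.camera("wrist");F.append(c["frame"])
F=np.mean(F,0).astype(np.float32);T=wristT(c,o)
cx,cy,n,s=.64,-.028,600,.00022   # image up = +x, left=+y
v,u=np.mgrid[:n,:n];P=np.stack([cx-(v-n/2)*s,cy-(u-n/2)*s,np.full(v.shape,.0545)],-1).reshape(-1,3)
q=proj(c,P,T).astype(np.float32)
I=cv2.remap(F,q[:,1].reshape(n,n),q[:,0].reshape(n,n),cv2.INTER_CUBIC).clip(0,255).astype(np.uint8)[...,::-1]
cv2.imwrite(f"pics/{sys.argv[1]}.png",I); print(np.round(o["position"],4))
m=vision.outline_of("wrist","cast_table")
E
python3 ortho.py o1
```

```text
[ 0.6592 -0.0284  0.2524]
```

View pics/o1.png

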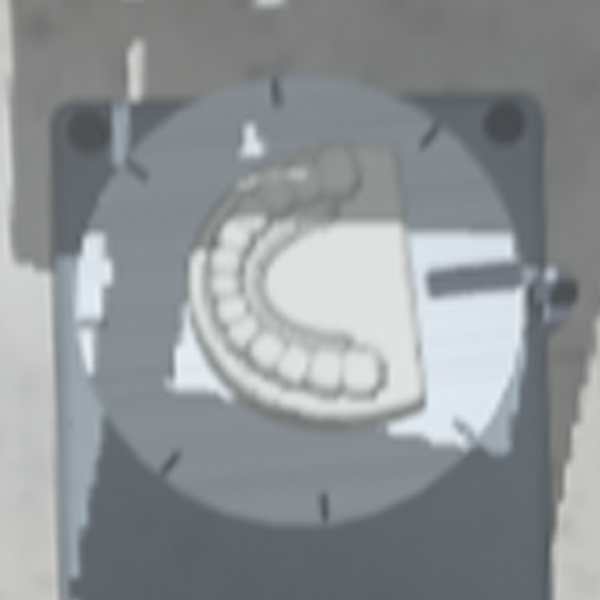

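The table centre is at (301,300). The bar points about 6.9° up from right, and the stage normal through the pointer about 1.2° up. That leaves about 5.7° of table, or about 68° of crank. I'll regrip.

```bash
python3 -m handwheel '[[0.1,0.03,0,0],[0.22,0.07,0,0],[0.33,0.1,0.02,0],[0.37,0.1,0.1,0],[0.37,0.1,0.22,0],[0.37,0.1,0.33,0],[0.37,0.1,0.43,0],[0.37,0.1,0.5,0],[0.37,0.1,0.52,0],[0.37,0.1,0.52,0],[0.37,0.1,0.52,0]]' 60 && python3 -m handwheel '[[0,0,0,0],[0,0,0,0],[0,0,0,0],[0,0,0,0],[0,0,0,0],[0,0,0,0],[0,0,0,0],[0,0,0,0]]' 0 15; python3 circ.py .5365 -.031 .5503 0.001 70 10
```

```text
time: 12.85
position: [0.5504, 0.0004, 0.0974]
tool_rot: [-0.002, 1.0, -0.0, 0.001]
ft_force: [0.1, -0.1, 0.5]
grip_width: 0.052
grip_force: 0.0
time: 13.52
position: [0.5498, 0.0009, 0.097]
tool_rot: [-0.002, 1.0, 0.0, 0.0]
ft_force: [-0.3, 2.3, 3.0]
grip_width: 0.0153
grip_force: 15.0
[-0.018,-0.009,0,0],[-0.034,-0.022,0,0],[-0.048,-0.037,0,0],[-0.058,-0.054,0,0],[-0.066,-0.073,0,0],[-0.070,-0.093,0,0],[-0.070,-0.113,0,0],
```

```bash
python3 -m handwheel '[[-0.018,-0.009,0,0],[-0.034,-0.022,0,0],[-0.048,-0.037,0,0],[-0.058,-0.054,0,0],[-0.066,-0.073,0,0],[-0.070,-0.093,0,0],[-0.070,-0.108,0,0],[-0.070,-0.108,0,0],[-0.070,-0.108,0,0],[-0.070,-0.108,0,0],[-0.070,-0.108,0,0]]'; python3 -m handwheel '[[0,0,0,0],[0,0,0,0],[0,0,0,0],[0,0,0,0],[0,0,-0.07,0],[0,0,-0.17,0],[0,0,-0.29,0],[0,0,-0.41,0],[-0.1,0,-0.5,0],[-0.22,0,-0.52,0],[-0.29,0,-0.52,0],[-0.29,0,-0.52,0],[-0.29,0,-0.52,0],[-0.29,0,-0.52,0]]' 60; sed -i 's/cx,cy,n,s=.*/cx,cy,n,s=.64,-.05,600,.00017/' ortho.py; python3 ortho.py o2; python3 look.py w4
```

```text
time: 14.43
position: [0.5705, -0.0333, 0.0968]
tool_rot: [-0.002, 1.0, -0.001, -0.001]
ft_force: [-3.6, -1.7, 5.2]
grip_width: 0.0155
grip_force: 15.0
time: 15.6
position: [0.6566, -0.0312, 0.2516]
tool_rot: [-0.002, 1.0, 0.0, -0.001]
ft_force: [-0.6, -0.7, -0.7]
grip_width: 0.0523
grip_force: 0.0
[ 0.6566 -0.0312  0.2516]
15.95 [ 0.6573 -0.0315  0.2528] [-0.003  1.     0.   ]
cast_knob [ 87.2 256.2] 0.71 [ 0.5695 -0.0326  0.104 ] bbox r 81 98 c 248 263
cast_axis [102.4 258.1] 0.97 [ 0.5839 -0.0306  0.08  ] bbox r 24 190 c 209 307
cast_table [148.4 257.2] 0.56 [ 0.6378 -0.0315  0.054 ] bbox r 111 188 c 220 300
```

View pics/o2.png

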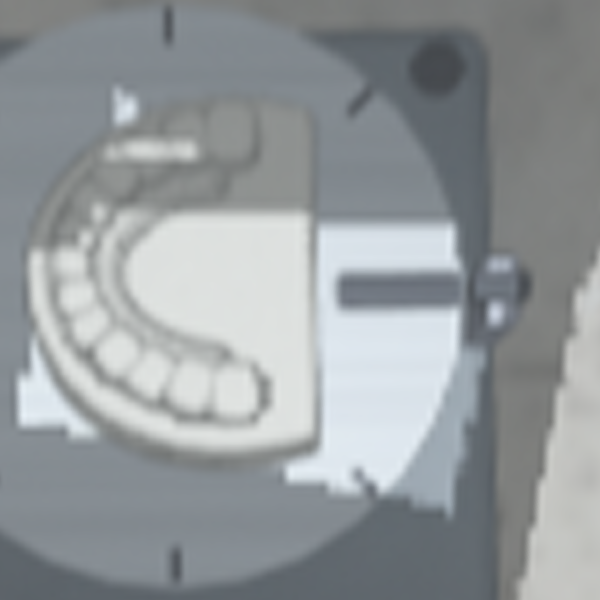

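The bar now points at the pointer: bar centreline at about (340..458, 291), about 1.1° up, against a stage normal of about 1.15°. The pointer sits at about (500,283), and its small upward offset comes from its height. The gripper is clear and the spare crank untouched.

```bash
python3 -c "
from rig import job
print(job.hand_in())"
```

```text
the job is handed in; nothing more can be done
None
```

I wound the cast table's crank clockwise until the bar stood at the pointer (within about half a degree by my wrist-camera measurement), let go, left the crucible table's crank alone, and handed the job in at about 16 s; no verdict was shown.

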